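# Put the wheel-nut sockets back in order on their rail

### The job

The four wheel-nut sockets stand on the wrong clips of the socket rail. Put every socket back on the clip that has the colour of its sleeve, upright over the post and fully down. A clip takes only one socket; the black clip is a spare that you may use on the way, and it stays empty at the end.

Things in the scene. Friction and masses are not known exactly. Their poses are not given: they have to be found in the camera images.
- blue_socket_mid (a point): wheel-nut impact socket with a blue plastic sleeve: upright cylinder 38 mm across, 78 mm tall, 0.24 kg, dark steel ends, square recess in the top. Point: its centre, 39 mm above its foot; z up its axis. The open foot has a bore 27 mm wide, 42 mm deep, that goes over a clip's post. At the start it stands fully down on a wrong clip. Grasp across the sleeve from above
- yellow_socket_mid (a point): wheel-nut impact socket with a yellow plastic sleeve: upright cylinder 40 mm across, 78 mm tall, 0.24 kg, dark steel ends, square recess in the top. Point: its centre, 39 mm above its foot; z up its axis. The open foot has a bore 27 mm wide, 42 mm deep, that goes over a clip's post. At the start it stands fully down on a wrong clip. Grasp across the sleeve from above
- red_socket_mid (a point): wheel-nut impact socket with a red plastic sleeve: upright cylinder 42 mm across, 78 mm tall, 0.24 kg, dark steel ends, square recess in the top. Point: its centre, 39 mm above its foot; z up its axis. The open foot has a bore 27 mm wide, 42 mm deep, that goes over a clip's post. At the start it stands fully down on a wrong clip. Grasp across the sleeve from above
- green_socket_mid (a point): wheel-nut impact socket with a green plastic sleeve: upright cylinder 44 mm across, 78 mm tall, 0.24 kg, dark steel ends, square recess in the top. Point: its centre, 39 mm above its foot; z up its axis. The open foot has a bore 27 mm wide, 42 mm deep, that goes over a clip's post. At the start it stands fully down on a wrong clip. Grasp across the sleeve from above
- blue_seat (a point): blue clip on the fixed rail (home of the blue socket): 48 x 46 mm plate, its blue tag reaching 56 mm to the rail's front (-x); upright post 11 mm thick, 36 mm tall, tapered tip. Five clips stand in a row along y, about 75 mm apart, in any order. Point: foot of the post on the clip's top, 18 mm above the work surface, where a socket's foot rests (seated socket's centre 39 mm above it)
- yellow_seat (a point): yellow clip on the fixed rail (home of the yellow socket): 48 x 46 mm plate, its yellow tag reaching 56 mm to the rail's front (-x); upright post 11 mm thick, 36 mm tall, tapered tip. Five clips stand in a row along y, about 75 mm apart, in any order. Point: foot of the post on the clip's top, 18 mm above the work surface, where a socket's foot rests (seated socket's centre 39 mm above it)
- red_seat (a point): red clip on the fixed rail (home of the red socket): 48 x 46 mm plate, its red tag reaching 56 mm to the rail's front (-x); upright post 11 mm thick, 36 mm tall, tapered tip. Five clips stand in a row along y, about 75 mm apart, in any order. Point: foot of the post on the clip's top, 18 mm above the work surface, where a socket's foot rests (seated socket's centre 39 mm above it)
- green_seat (a point): green clip on the fixed rail (home of the green socket): 48 x 46 mm plate, its green tag reaching 56 mm to the rail's front (-x); upright post 11 mm thick, 36 mm tall, tapered tip. Five clips stand in a row along y, about 75 mm apart, in any order. Point: foot of the post on the clip's top, 18 mm above the work surface, where a socket's foot rests (seated socket's centre 39 mm above it)
- black_seat (a point): black clip on the fixed rail (spare, no socket's home, empty at the start): 48 x 46 mm plate, its black tag reaching 56 mm to the rail's front (-x); upright post 11 mm thick, 36 mm tall, tapered tip. Five clips stand in a row along y, about 75 mm apart, in any order. Point: foot of the post on the clip's top, 18 mm above the work surface, where a socket's foot rests (seated socket's centre 39 mm above it)
Mind the look-alikes: they are no part of the job. What is shaped like the part that bears blue_socket_mid but brown is not meant. What is shaped like the part that bears yellow_socket_mid but brown is not meant.

How it is judged:
At the end, for the whole second after the job is handed in: each of the four sockets stands over the post of the clip of its own sleeve's colour (axis within 12 mm), upright within 0.1 rad, fully down (centre 35 to 43 mm above the clip's top face), released and at rest (horizontal distance between blue_socket_mid and blue_seat below 0.012 m and z of blue_socket_mid in the frame of blue_seat between 0.035 and 0.043 m and angle between each of blue_socket_mid, yellow_socket_mid, red_socket_mid, green_socket_mid's own z axis and vertical below 0.1 rad and linear speed of each of blue_socket, yellow_socket, red_socket, green_socket below 0.02 m/s and horizontal distance between yellow_socket_mid and yellow_seat below 0.012 m and z of yellow_socket_mid in the frame of yellow_seat between 0.035 and 0.043 m and horizontal distance between red_socket_mid and red_seat below 0.012 m and z of red_socket_mid in the frame of red_seat between 0.035 and 0.043 m and horizontal distance between green_socket_mid and green_seat below 0.012 m and z of green_socket_mid in the frame of green_seat between 0.035 and 0.043 m); the robot touches nothing.
It also fails if it takes over 112 s, if anything falls off the work surface, if the arm or the gripper's body presses on something with over 40 N, if the wrist force passes 120 N, or if a joint passes its speed limit or range.

### The arm

A 6-joint arm with a two-finger parallel gripper is mounted at the origin on a cart in front of the work surface, level with it; the furniture and walls round the work are solid. World frame = base frame: x ahead of the robot, y to its left, z up, the work surface at z = 0. Lengths are in m, angles in rad, forces in N, time in s.
With the tool pointing down it reaches from about 0.225 to 0.875 m from the base axis. Payload 3.4 kg.
Tool frame: the origin (TCP) lies where the fingers leave the gripper's body, on its centre line; the fingertips stand 73 mm ahead of it and the grasp point (between the pads) lies 54 mm ahead of it (manip.grip_point_offset is the distance from the TCP to the grasp point, in m); z points along the fingers, y is the line along which they close (so a half turn about z gives the same grasp; the last joint's range is limited). The gripper opens to 85 mm and grips with 20 to 120 N. Pads are 22 mm wide; open, the fingers measure 114 mm over their backs; the gripper's body (76 mm by 85 mm) begins 54 mm behind the grasp point. The pads swing forward as they close: fully open they stand 13 mm farther back than shut.
Start: joints at [-1.248, 0.276, 1.505, -0, 1.361, -0.121], TCP at [0.247, -0.519, 0.304] pointing down, gripper open.
Joint ranges: [-2.89, 2.89], [-0.75, 2.08], [0.22, 2.7], [-1.18, 4.32], [0.11, 2.71], [-2.7, 2.7]. Speed limits (rad/s): [2.57, 2.57, 3.14, 3.14, 3.14, 3.14].

### API

Orientations are given as a unit quaternion [w, x, y, z].
In Python, from rig import sensors, cams, manip, spotter gives the robot as it stands.
- The arm moves only by the tool drive_tool, never from a script. Its argument "targets" is a list of rows, each a list of 4 numbers: the shift along the world's x, y, z in m, then the turn about the world's z in degrees. In form: [[dx, dy, dz, spin], ...]. A call has exactly 5 rows; each row shifts and turns the commanded pose from where the row before left it; what a row does not reach is not made up. A row lasts 1/8 s, in which the tool goes at most 62.5 mm and 10.7 degrees, less where a joint would pass 70% of its speed; a pose out of reach is approached as far as the arm can. A call is refused whole if a number of a shift passes 0.0625 or a number of a turn 10.7, either way. A call with a gripper value outside its range is refused whole. "jaw" is the finger opening in m, from 0 to 0.0854, set as the call begins (left out, the last holds). The fingers move at their own pace and stop on an object; "force" is the grip in N (left out, the last holds). Time passes only in rows, so rows that do not move let the fingers close, or fill a call up. It gives the time, the measured TCP pose, the force and the opening at its end, in the units of the state.
- sensors.get_state(): the state, without advancing time (a new reading comes with each control period).
- cams.get_image(name): name is "scene" or "top" or "wrist"; returns a dict with "color" (384x512x3 uint8, red, green, blue), "intrinsics" (3x3 intrinsics, pixels), "D" ([k1, k2, p1, p2, k3] as OpenCV has them; the pictures are not rectified), "R" (3x3) and "t" (3): a world point X has camera coordinates R X + t. Camera axes: x right, y down, z forward; pixel columns grow to the right and rows downward; lengths in m; the calibration is good to about 2 mm. A picture is of the moment at which its call begins. There is no depth.
- manip.sign_off(): hands the job in, once; it reports no verdict.
Trained networks look in the newest picture that a camera, given by its name, has taken for a name from the list of things; names that differ only in an ending like _2 or _b are one class to them, and where a whole thing is asked for, a point or a joint stands for the part that bears it (a point fixed in the world has none). Each returns a list of dicts, best first, with "score" (0 to 1); they miss things now and then, are a little off and sometimes report something else, mostly with a low value. They report only what shows in the picture. A call takes as long as a camera call. They do not tell look-alikes from the thing itself.
- spotter.find_in(query, camera): "point" ([x, y, z] in m, in world coordinates, good to about 4 mm: the middle of the surface that is visible of it).
- spotter.landmark_of(query, camera): "point" ([x, y, z] in m, in world coordinates, good to about 4 mm: a listed point, or the origin of a listed thing).
The state is a dict: "clock": time; "qpos": joint angles; "qd": joint speeds; "effort": joint torques, N m; "position": TCP position; "ee_rot": TCP orientation; "contact_force": force on the tool from outside, world axes, zero at the start; "moment": the same for the moment, N m; "width": finger opening in m.
Only numpy, scipy, OpenCV 4.12 (cv2) and the standard library are available. Lean on these libraries where they do the work, as an engineer would, in place of code of your own. Each camera call takes 0.05 s, during which the arm holds its last target. There are 200 camera calls.

## Working session

There is one attempt and no reset: what is moved stays moved. The work goes in short steps, Python scripts to look and compute and a tool call to move; the robot and the scene stay as the last step left them, time stands still between calls to the robot, and variables do not carry over. Pictures are saved under pics/ and viewed, on a budget of 14 in all, crops included, one or two more only if the job needs it, and the job is handed in when it is done.

Besides the shell and the picture viewer there is one more tool, called after "Call:" as name([rows], argument=value, ...), one row to a line, values as JSON. drive_tool: Moves the arm, as the interface text tells. Its arguments: {"type":"object","properties":{"targets":{"type":"array","items":{"type":"array","items":{"type":"number"}}},"jaw":{"type":"number"},"force":{"type":"number"}},"required":["targets"]}

```bash
mkdir -p pics; cat > h.py <<'E'
from rig import sensors,cams,manip,spotter
import numpy as np,cv2
def snap(c,f=None):
    im=cams.get_image(c)
    if f: cv2.imwrite('pics/'+f,im['color'][:,:,::-1])
    return im
def proj(im,P):
    r,_=cv2.Rodrigues(np.array(im['R']));return cv2.projectPoints(np.array(P,float).reshape(-1,1,3),r,np.array(im['t'],float),np.array(im['intrinsics']),np.array(im['D'],float))[0].reshape(-1,2)
def ray(im,uv,z):
    "world point on plane z seen at pixel"
    n=cv2.undistortPoints(np.array(uv,float).reshape(-1,1,2),np.array(im['intrinsics']),np.array(im['D'],float)).reshape(-1,2)
    R=np.array(im['R']);C=-R.T@np.array(im['t']);d=np.c_[n,np.ones(len(n))]@R
    return C+d*((z-C[2])/d[:,2])[:,None]
E
python3 - <<'E'
from h import *
a=snap('scene','s0.png');b=snap('top','t0.png')
for c,im in(('top',b),('scene',a)):
  for k in 'blue yellow red green black'.split():
    for s in ('socket_mid','seat'):
      if k+s=='blacksocket_mid':continue
      for d in spotter.landmark_of(k+'_'+s,c)[:3]:
        print(c,k,s,np.round(d['point'],3),round(d['score'],2),proj(im,d['point']).round())
s=sensors.get_state();print(s)
cv2.imwrite('pics/both.png',np.vstack([a['color'],b['color']])[:,:,::-1][:,:])
E
```

```text
top blue socket_mid [ 0.441 -0.034  0.039] 0.8 [[284. 235.]]
top blue socket_mid [ 0.649 -0.057  0.043] 0.7 [[302. 136.]]
top blue socket_mid [ 0.552 -0.054  0.055] 0.59 [[299. 180.]]
top blue seat [ 0.557 -0.122  0.01 ] 0.89 [[328. 185.]]
top yellow socket_mid [0.555 0.094 0.058] 0.75 [[225. 172.]]
top yellow socket_mid [0.657 0.082 0.038] 0.74 [[236. 128.]]
top yellow seat [ 0.55  -0.053  0.02 ] 0.65 [[296. 184.]]
top yellow seat [0.556 0.019 0.02 ] 0.57 [[262. 179.]]
top yellow seat [ 0.555 -0.051  0.057] 0.23 [[297. 178.]]
top red socket_mid [ 0.557 -0.124  0.056] 0.7 [[333. 180.]]
top red seat [ 0.551 -0.051  0.02 ] 0.87 [[295. 184.]]
top green socket_mid [0.554 0.023 0.054] 0.81 [[260. 176.]]
top black seat [ 0.556 -0.199  0.02 ] 0.95 [[366. 186.]]
scene blue socket_mid [ 0.653 -0.061  0.035] 0.92 [[236. 183.]]
scene blue socket_mid [ 0.434 -0.032  0.04 ] 0.72 [[322. 217.]]
scene blue socket_mid [ 0.556 -0.052  0.055] 0.55 [[273. 188.]]
scene blue seat [ 0.555 -0.13   0.022] 0.71 [[291. 188.]]
scene yellow socket_mid [0.661 0.086 0.035] 0.77 [[190. 209.]]
scene yellow socket_mi
[... 542 characters left out ...]
556 -0.201  0.021] 0.59 [[305. 177.]]
{'clock': 1.0, 'qpos': array([-1.24798345e+00,  2.75917596e-01,  1.50488894e+00, -2.08250109e-05,
        1.36069520e+00, -1.21004590e-01]), 'qd': array([ 0.00020123,  0.00048523,  0.00276836,  0.0004004 , -0.0005746 ,
       -0.0014822 ]), 'effort': array([-5.82960274e-05, -4.16670084e+01, -2.46102673e+01,  4.46657043e-05,
        2.09661575e-04,  8.27187534e-06]), 'position': array([ 0.24689775, -0.51933248,  0.30392239]), 'ee_rot': array([ 4.62571125e-05,  9.75478650e-01,  2.20094073e-01, -5.55225504e-06]), 'contact_force': array([0.21278391, 0.21226243, 0.43647124]), 'moment': array([0.04098815, 0.02523478, 0.0136813 ]), 'width': 0.08532259589897907}
```

View pics/t0.png

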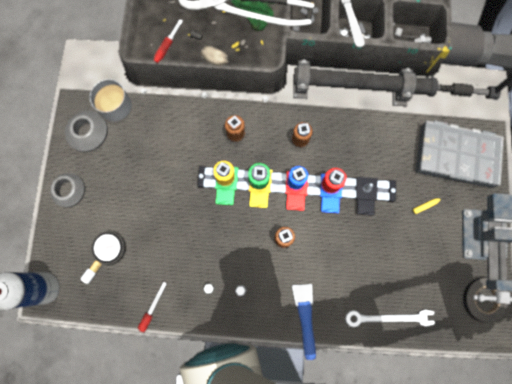

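View pics/s0.png

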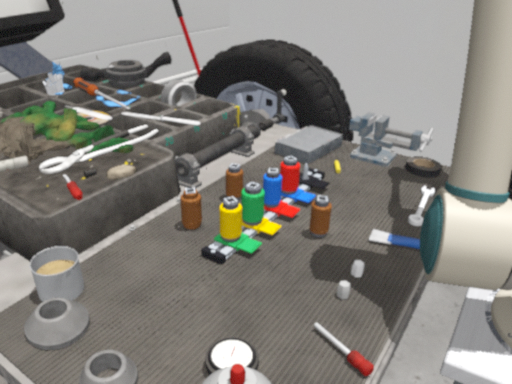

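The real sockets in the top view are yellow (224,172), green (260,176), blue (298,180) and red (334,180). The three brown look-alikes at (235,127), (303,132) and (285,237) are to be left alone. The clips from left to right are green, yellow, red, blue and black. That makes two swaps, done through the black spare. I'll go above red first, with the fingers closing along x.

Call:
drive_tool([
  [0.031,0.0394,-0.004,6.46],
  [0.031,0.0394,-0.004,6.46],
  [0.031,0.0394,-0.004,6.46],
  [0.031,0.0394,-0.004,6.46],
  [0.031,0.0394,-0.004,6.46],
], jaw=0.0854, force=50)

```text
clock: 1.62
position: [0.4028, -0.3211, 0.284]
ee_rot: [0.0, 0.875, 0.484, 0.0]
contact_force: [-0.4, 0.2, -0.6]
width: 0.0855
```

Call:
drive_tool([
  [0.031,0.0394,-0.004,6.46],
  [0.031,0.0394,-0.004,6.46],
  [0.031,0.0394,-0.004,6.46],
  [0.031,0.0394,-0.004,6.46],
  [0.031,0.0394,-0.004,6.46],
])

```text
clock: 2.25
position: [0.5578, -0.1239, 0.264]
ee_rot: [0.0, 0.706, 0.709, 0.0]
contact_force: [0.4, 0.4, 0.6]
width: 0.0853
```

```bash
python3 - <<'E'
from h import *
w=snap('wrist','w1.png');s=sensors.get_state();print(s['position'],s['ee_rot'],s['clock'])
for k in 'blue yellow red green black'.split():
    for t in ('socket_mid','seat'):
      if k+t=='blacksocket_mid':continue
      for d in spotter.landmark_of(k+'_'+t,'wrist')[:3]:
        print(k,t,np.round(d['point'],3),round(d['score'],2),proj(w,d['point']).round())
E
```

```text
[ 0.56125986 -0.11911902  0.26331981] [-3.51660772e-04  7.03786997e-01  7.10402431e-01  3.48205528e-03] 2.3
blue socket_mid [ 0.558 -0.052  0.06 ] 0.72 [[257.  87.]]
blue socket_mid [ 0.653 -0.056  0.04 ] 0.57 [[369.  91.]]
blue socket_mid [ 0.441 -0.034  0.042] 0.56 [[115.  64.]]
yellow seat [ 0.552 -0.053  0.061] 0.54 [[250.  89.]]
red socket_mid [ 0.56  -0.123  0.059] 0.67 [[259. 174.]]
black seat [ 0.556 -0.203  0.017] 0.61 [[255. 235.]]
```

View pics/w1.png

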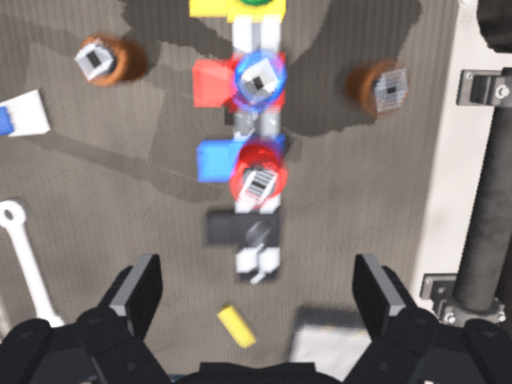

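The wrist view shows red at (258,180), above the blue clip, and the spare black clip free at (245,230). It agrees with the networks: the row is at x≈0.556, with clips at y≈0.096, 0.022, -0.053, -0.127 and -0.201. Next I descend, grasp and lift.

Call:
drive_tool([
  [0,0,-0.032,0],
  [0,0,-0.032,0],
  [0,0,-0.032,0],
  [0,0,-0.028,0],
  [0,0,-0.016,0],
])

```text
clock: 3.38
position: [0.5561, -0.1258, 0.1227]
ee_rot: [-0.001, 0.707, 0.707, -0.0]
contact_force: [-0.5, -0.4, 0.6]
width: 0.0853
```

Call:
drive_tool([
  [0,0,0,0],
  [0,0,0,0],
  [0,0,0,0],
  [0,0,0,0],
  [0,0,0,0],
], jaw=0.02, force=50)

```text
clock: 4.0
position: [0.5575, -0.1257, 0.1255]
ee_rot: [0.001, 0.707, 0.707, 0.0]
contact_force: [-0.7, -0.2, 6.1]
width: 0.041
```

```bash
python3 -c "
from h import *
s=sensors.get_state();print(s['position'],s['ee_rot'],s['clock'],s['width'],s['contact_force'])"
```

```text
[ 0.55747672 -0.12567326  0.12547413] [1.25164873e-03 7.06841163e-01 7.07371090e-01 3.80037725e-04] 4.0 0.04096404510994434 [-0.68516459 -0.24158359  6.13931069]
```

Call:
drive_tool([
  [0,0,0.01,0],
  [0,0,0.02,0],
  [0,0,0.025,0],
  [0,0,0.025,0],
  [0,0,0.02,0],
])

```text
clock: 4.62
position: [0.557, -0.1252, 0.2252]
ee_rot: [0.0, 0.707, 0.707, 0.0]
contact_force: [0.2, -0.5, -2.3]
width: 0.0412
```

Call:
drive_tool([
  [0,-0.015,0,0],
  [0,-0.025,0,0],
  [0,-0.025,0,0],
  [0,-0.01,0,0],
  [0,0,0,0],
])

```text
clock: 5.25
position: [0.5565, -0.2009, 0.223]
ee_rot: [-0.001, 0.707, 0.707, -0.0]
contact_force: [0.9, 0.1, -2.0]
width: 0.0409
```

```bash
python3 - <<'E'
from h import *
w=snap('wrist','w2.png');v=snap('scene');s=sensors.get_state();print(s['position'],s['clock'],s['width'])
cv2.imwrite('pics/c2.png',np.hstack([cv2.resize(v['color'][120:280,180:380],(500,400)),w['color'][:,100:400]][:1]+[cv2.resize(w['color'][:,100:400],(300,400))])[:,:,::-1])
for q,c in (('black_seat','wrist'),('red_socket_mid','wrist'),('red_socket_mid','scene'),('black_seat','scene')):
  print(q,c,[(np.round(d['point'],3),round(d['score'],2)) for d in spotter.landmark_of(q,c)[:1]])
E
```

```text
[ 0.55656002 -0.19979433  0.22340704] 5.35 0.04097871834302847
black_seat wrist [(array([ 0.555, -0.203,  0.015]), 0.87)]
red_socket_mid wrist [(array([ 0.559, -0.2  ,  0.156]), 0.56)]
red_socket_mid scene [(array([ 0.555, -0.196,  0.153]), 0.93)]
black_seat scene []
```

View pics/c2.png

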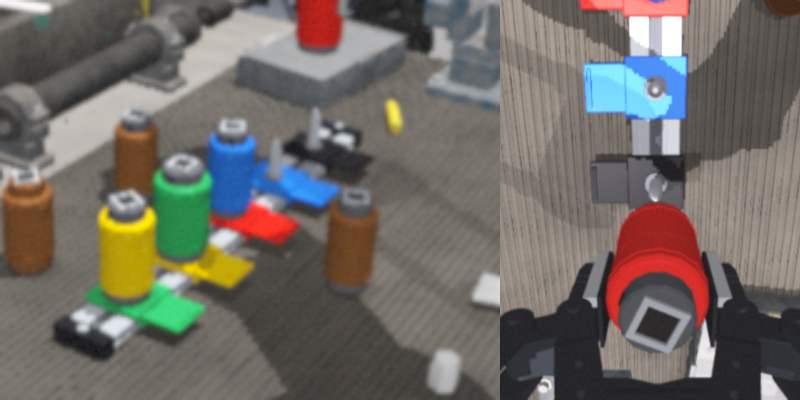

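Red is held upright and the blue and black posts are visible, at wrist pixels (255,84) and (256,180). I'll pin them down by ray.

```bash
python3 - <<'E'
from h import *
w=snap('wrist')
print(ray(w,[[255,84],[256,180]],0.05),sensors.get_state()['position'])
c=w['color'][:,:,::-1]
h=cv2.cvtColor(c,cv2.COLOR_BGR2HSV)
for n,lo,hi in(('blue',95,125),):
  m=cv2.inRange(h,(lo,120,60),(hi,255,255));m[:, :180]=0
  y,x=np.nonzero(m);print(n,[x.min(),x.max(),y.min(),y.max()],ray(w,[[x.min(),(y.min()+y.max())/2],[x.max(),y.min()],[x.max(),y.max()]],.018))
E
```

```text
[[ 0.55542989 -0.1242191   0.05      ]
 [ 0.55611111 -0.19397915  0.05      ]] [ 0.5568988  -0.199642    0.22401627]
blue [np.int64(183), np.int64(286), np.int64(0), np.int64(116)] [[ 0.49994424 -0.10583343  0.018     ]
 [ 0.57804586 -0.06538447  0.018     ]
 [ 0.58015544 -0.15014687  0.018     ]]
```

Call:
drive_tool([
  [0,0,-0.02,0],
  [0,0,-0.025,0],
  [0,0,-0.022,0],
  [0,0,-0.018,0],
  [0,0,-0.014,0],
])

```text
clock: 6.22
position: [0.5569, -0.1999, 0.1247]
ee_rot: [-0.0, 0.707, 0.707, -0.0]
contact_force: [-10.9, 3.9, 57.6]
width: 0.0408
```

```bash
python3 - <<'E'
from h import *
v=snap('scene');s=sensors.get_state();print(s['position'],s['clock'],s['width'],s['contact_force'])
for q,c in (('red_socket_mid','scene'),):
  print(q,c,[(np.round(d['point'],3),round(d['score'],2)) for d in spotter.landmark_of(q,c)[:1]])
E
```

```text
[ 0.55696804 -0.20007701  0.12486669] 6.275 0.04068956742859694 [ 0.11776593 -0.36179983 -2.93632963]
red_socket_mid scene [(array([ 0.553, -0.196,  0.055]), 0.66)]
```

Call:
drive_tool([
  [0,0,-0.001,0],
  [0,0,0,0],
  [0,0,0,0],
  [0,0,0,0],
  [0,0,0,0],
], jaw=0.0854)

```text
clock: 6.95
position: [0.5569, -0.2004, 0.124]
ee_rot: [0.0, 0.707, 0.707, 0.0]
contact_force: [-0.4, -0.1, -1.9]
width: 0.0853
```

Call:
drive_tool([
  [0,0,0.02,0],
  [0,0,0.025,0],
  [0,0,0.025,0],
  [0,0,0.02,0],
  [0,0,0.01,0],
])

```text
clock: 7.58
position: [0.5572, -0.2005, 0.2251]
ee_rot: [0.001, 0.707, 0.707, 0.0]
contact_force: [0.6, -0.7, 0.4]
width: 0.0853
```

Call:
drive_tool([
  [0,0.03,0,0],
  [0,0.04,0,0],
  [0,0.04,0,0],
  [0,0.025,0,0],
  [0,0.012,0,0],
])

```text
clock: 8.2
position: [0.5565, -0.052, 0.2235]
ee_rot: [-0.0, 0.706, 0.708, -0.0]
contact_force: [0.4, 0.1, -0.2]
width: 0.0855
```

```bash
python3 - <<'E'
from h import *
w=snap('wrist','w3.png');snap('scene');snap('top');s=sensors.get_state();print(s['position'],s['clock'],s['width'],s['contact_force'])
for q,c in (('red_socket_mid','scene'),('red_socket_mid','top'),('blue_socket_mid','wrist'),('blue_seat','scene')):
  print(q,c,[(np.round(d['point'],3),round(d['score'],2)) for d in spotter.landmark_of(q,c)[:3]])
E
```

```text
[ 0.55688531 -0.05342322  0.22371116] 8.35 0.08545548918816612 [0.04620708 0.38515247 0.37982528]
red_socket_mid scene [(array([ 0.557, -0.195,  0.054]), 0.68), (array([ 0.556, -0.127,  0.018]), 0.63), (array([0.557, 0.024, 0.023]), 0.31)]
red_socket_mid top [(array([ 0.56 , -0.195,  0.052]), 0.68)]
blue_socket_mid wrist [(array([ 0.441, -0.036,  0.041]), 0.81), (array([ 0.554, -0.05 ,  0.06 ]), 0.61), (array([ 0.653, -0.058,  0.042]), 0.55)]
blue_seat scene [(array([ 0.553, -0.127,  0.02 ]), 0.6)]
```

View pics/w3.png

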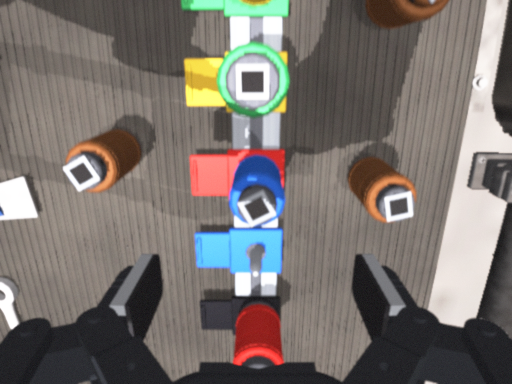

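Red stands on black (258,335), and blue is right in front of the gripper at (257,190). Now blue goes to the blue clip.

Call:
drive_tool([
  [0,0,-0.025,0],
  [0,0,-0.025,0],
  [0,0,-0.025,0],
  [0,0,-0.017,0],
  [0,0,-0.008,0],
])

```text
clock: 9.18
position: [0.5565, -0.054, 0.1229]
ee_rot: [-0.001, 0.707, 0.707, -0.0]
contact_force: [0.3, -0.1, 0.9]
width: 0.0856
```

Call:
drive_tool([
  [0,0,0,0],
  [0,0,0,0],
  [0,0,0,0],
  [0,0,0,0],
  [0,0,0,0],
], jaw=0.02)

```text
clock: 9.8
position: [0.5572, -0.0535, 0.1251]
ee_rot: [0.001, 0.707, 0.707, 0.0]
contact_force: [-1.9, 0.1, 5.8]
width: 0.0368
```

Call:
drive_tool([
  [0,0,0.01,0],
  [0,0,0.02,0],
  [0,0,0.025,0],
  [0,0,0.025,0],
  [0,0,0.02,0],
])

```text
clock: 10.42
position: [0.557, -0.0532, 0.2252]
ee_rot: [0.0, 0.707, 0.707, 0.0]
contact_force: [-0.5, 0.2, -2.1]
width: 0.037
```

Call:
drive_tool([
  [0,-0.015,0,0],
  [0,-0.025,0,0],
  [0,-0.025,0,0],
  [0,-0.009,0,0],
  [0,0,0,0],
])

```text
clock: 11.05
position: [0.5565, -0.1279, 0.2231]
ee_rot: [-0.001, 0.707, 0.707, -0.0]
contact_force: [-0.6, -0.8, -1.1]
width: 0.0371
```

Call:
drive_tool([
  [0,0,-0.018,0],
  [0,0,-0.02,0],
  [0,0,-0.018,0],
  [0,0,-0.014,0],
  [0,0,-0.01,0],
])

```text
clock: 11.68
position: [0.5567, -0.1267, 0.1431]
ee_rot: [-0.0, 0.707, 0.707, -0.0]
contact_force: [0.3, -0.1, -2.5]
width: 0.0369
```

```bash
python3 - <<'E'
from h import *
snap('scene');snap('top');s=sensors.get_state();print(s['position'],s['clock'],s['width'],s['contact_force'])
for q,c in (('blue_socket_mid','scene'),('blue_socket_mid','top')):
  print(q,c,[(np.round(d['point'],3),round(d['score'],2)) for d in spotter.landmark_of(q,c)[:4]])
E
```

```text
[ 0.55634464 -0.12683057  0.14283798] 11.775 0.0367460439850846 [-0.06455722 -1.07981109 -1.70204619]
blue_socket_mid scene [(array([ 0.556, -0.124,  0.071]), 0.94), (array([ 0.434, -0.031,  0.04 ]), 0.88), (array([ 0.655, -0.059,  0.036]), 0.87)]
blue_socket_mid top [(array([ 0.654, -0.055,  0.04 ]), 0.65), (array([ 0.44 , -0.033,  0.04 ]), 0.65)]
```

Call:
drive_tool([
  [0,0,-0.007,0],
  [0,0,-0.006,0],
  [0,0,-0.004,0],
  [0,0,-0.002,0],
  [0,0,0,0],
])

```text
clock: 12.5
position: [0.5568, -0.1273, 0.1251]
ee_rot: [-0.0, 0.707, 0.707, -0.0]
contact_force: [-0.8, 0.9, -0.1]
width: 0.0372
```

Call:
drive_tool([
  [0,0,0,0],
  [0,0,0,0],
  [0,0,0,0],
  [0,0,0,0],
  [0,0,0,0],
], jaw=0.0854)

```text
clock: 13.12
position: [0.5569, -0.1273, 0.1249]
ee_rot: [0.0, 0.707, 0.707, 0.0]
contact_force: [-0.4, -0.6, -0.9]
width: 0.0854
```

Call:
drive_tool([
  [0,0,0.02,0],
  [0,0,0.025,0],
  [0,0,0.025,0],
  [0,0,0.02,0],
  [0,0,0.01,0],
])

```text
clock: 13.75
position: [0.5573, -0.1274, 0.2261]
ee_rot: [0.001, 0.707, 0.707, 0.0]
contact_force: [0.6, -0.2, -0.4]
width: 0.0854
```

Call:
drive_tool([
  [0,-0.02,0,0],
  [0,-0.025,0,0],
  [0,-0.02,0,0],
  [0,-0.005,0,0],
  [0,0,0,0],
])

```text
clock: 14.38
position: [0.5566, -0.1977, 0.2244]
ee_rot: [-0.001, 0.707, 0.707, 0.0]
contact_force: [-0.0, 0.7, 0.1]
width: 0.0855
```

```bash
python3 - <<'E'
from h import *
w=snap('wrist','w4.png');snap('scene');snap('top');s=sensors.get_state();print(s['position'],s['clock'],s['width'],s['contact_force'])
for q,c in (('blue_socket_mid','scene'),('blue_socket_mid','wrist'),('red_socket_mid','wrist'),('red_seat','wrist')):
  print(q,c,[(np.round(d['point'],3),round(d['score'],2)) for d in spotter.landmark_of(q,c)[:4]])
E
```

```text
[ 0.55678895 -0.1966708   0.22479447] 14.525 0.08544675921009101 [-0.54276651  0.45753684  0.61728087]
blue_socket_mid scene [(array([ 0.654, -0.058,  0.038]), 0.84), (array([ 0.434, -0.036,  0.037]), 0.62), (array([ 0.554, -0.127,  0.055]), 0.55)]
blue_socket_mid wrist []
red_socket_mid wrist [(array([ 0.56 , -0.196,  0.059]), 0.73)]
red_seat wrist []
```

View pics/w4.png

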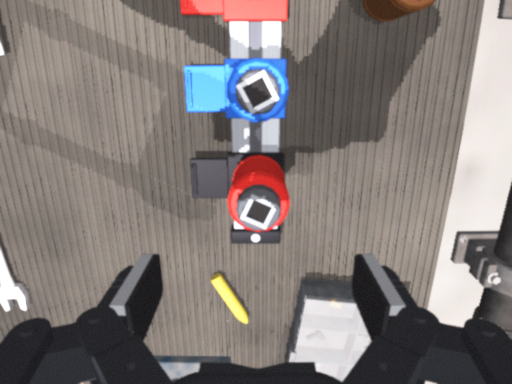

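Blue is on the blue clip (257,90) and red is on the spare (258,195). Red passes over blue with about 20 mm to spare and goes to the red clip.

Call:
drive_tool([
  [0,0,-0.025,0],
  [0,0,-0.025,0],
  [0,0,-0.025,0],
  [0,0,-0.017,0],
  [0,0,-0.008,0],
])

```text
clock: 15.35
position: [0.5565, -0.1969, 0.124]
ee_rot: [-0.001, 0.707, 0.707, -0.0]
contact_force: [-0.3, -0.5, 0.0]
width: 0.0855
```

Call:
drive_tool([
  [0,0,0,0],
  [0,0,0,0],
  [0,0,0,0],
  [0,0,0,0],
  [0,0,0,0],
], jaw=0.02)

```text
clock: 15.98
position: [0.5574, -0.1976, 0.1262]
ee_rot: [0.001, 0.707, 0.707, 0.0]
contact_force: [-0.9, -0.1, 6.4]
width: 0.0408
```

Call:
drive_tool([
  [0,0,0.01,0],
  [0,0,0.02,0],
  [0,0,0.025,0],
  [0,0,0.025,0],
  [0,0,0.02,0],
])

```text
clock: 16.6
position: [0.5568, -0.1972, 0.2259]
ee_rot: [0.0, 0.707, 0.707, 0.0]
contact_force: [-0.0, -0.9, -2.7]
width: 0.0405
```

Call:
drive_tool([
  [0,0.02,0,0],
  [0,0.04,0,0],
  [0,0.045,0,0],
  [0,0.03,0,0],
  [0,0.009,0,0],
])

```text
clock: 17.23
position: [0.5556, -0.0504, 0.2237]
ee_rot: [-0.002, 0.706, 0.708, -0.001]
contact_force: [-0.7, -1.4, -2.0]
width: 0.0411
```

Call:
drive_tool([
  [0,0,-0.012,0],
  [0,0,-0.02,0],
  [0,0,-0.02,0],
  [0,0,-0.018,0],
  [0,0,-0.01,0],
])

```text
clock: 17.85
position: [0.556, -0.0542, 0.1429]
ee_rot: [-0.001, 0.707, 0.707, -0.001]
contact_force: [-0.7, -0.2, -3.0]
width: 0.0406
```

```bash
python3 - <<'E'
from h import *
snap('scene');s=sensors.get_state();print(s['position'],s['clock'],s['width'],s['contact_force'])
for q,c in (('red_socket_mid','scene'),):
  print(q,c,[(np.round(d['point'],3),round(d['score'],2)) for d in spotter.landmark_of(q,c)[:4]])
E
```

```text
[ 0.55569824 -0.05403767  0.14223937] 17.9 0.040675602020824105 [-0.17169497  1.3773917  -3.21283199]
red_socket_mid scene [(array([ 0.554, -0.053,  0.073]), 0.91), (array([ 0.554, -0.208,  0.02 ]), 0.74), (array([0.553, 0.027, 0.056]), 0.31)]
```

Call:
drive_tool([
  [0,0,-0.007,0],
  [0,0,-0.005,0],
  [0,0,-0.003,0],
  [0,0,-0.002,0],
  [0,0,0,0],
])

```text
clock: 18.58
position: [0.5569, -0.0532, 0.1279]
ee_rot: [0.0, 0.707, 0.707, 0.0]
contact_force: [0.4, 0.2, -2.2]
width: 0.041
```

Call:
drive_tool([
  [0,0,0,0],
  [0,0,0,0],
  [0,0,0,0],
  [0,0,0,0],
  [0,0,0,0],
], jaw=0.0854)

```text
clock: 19.2
position: [0.5569, -0.0533, 0.128]
ee_rot: [0.0, 0.707, 0.707, 0.0]
contact_force: [0.7, -0.0, -0.8]
width: 0.0854
```

Call:
drive_tool([
  [0,0,0.02,0],
  [0,0,0.025,0],
  [0,0,0.025,0],
  [0,0,0.02,0],
  [0,0,0.01,0],
])

```text
clock: 19.82
position: [0.5573, -0.0534, 0.2291]
ee_rot: [0.001, 0.707, 0.707, 0.001]
contact_force: [-0.4, -0.9, -0.0]
width: 0.0853
```

Call:
drive_tool([
  [0,0.02,0,0],
  [0,0.025,0,0],
  [0,0.02,0,0],
  [0,0.01,0,0],
  [0,0,0,0],
])

```text
clock: 20.45
position: [0.5568, 0.0226, 0.2276]
ee_rot: [-0.0, 0.706, 0.708, -0.0]
contact_force: [0.2, 0.0, 0.7]
width: 0.0853
```

```bash
python3 - <<'E'
from h import *
w=snap('wrist','w5.png');snap('scene');s=sensors.get_state();print(s['position'],s['clock'],s['width'],s['contact_force'])
for q,c in (('red_socket_mid','scene'),('green_socket_mid','scene'),('green_socket_mid','wrist'),('red_socket_mid','wrist'),('yellow_socket_mid','wrist')):
  print(q,c,[(np.round(d['point'],3),round(d['score'],2)) for d in spotter.landmark_of(q,c)[:4]])
E
```

```text
[0.55694182 0.02149391 0.22778152] 20.55 0.08539675305015061 [ 0.01559143  0.09242737 -0.17302136]
red_socket_mid scene [(array([ 0.555, -0.054,  0.055]), 0.82), (array([0.552, 0.095, 0.019]), 0.39)]
green_socket_mid scene [(array([0.554, 0.024, 0.055]), 0.76)]
green_socket_mid wrist [(array([0.552, 0.025, 0.055]), 0.94)]
red_socket_mid wrist [(array([ 0.558, -0.05 ,  0.058]), 0.89)]
yellow_socket_mid wrist [(array([0.656, 0.081, 0.043]), 0.95)]
```

View pics/w5.png

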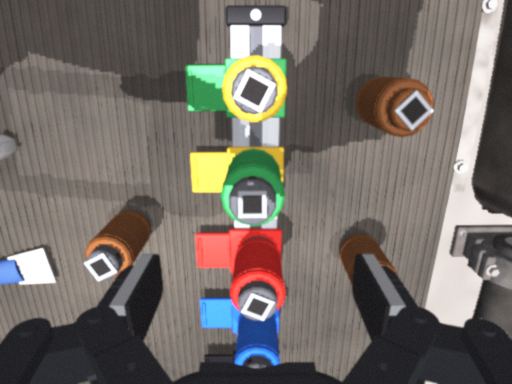

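Red is on the red clip (258,270), and green is in front of the gripper at (252,195). Next is green to the black spare.

Call:
drive_tool([
  [0,0.001,-0.025,0],
  [0,0,-0.025,0],
  [0,0,-0.025,0],
  [0,0,-0.02,0],
  [0,0,-0.008,0],
])

```text
clock: 21.42
position: [0.5563, 0.0224, 0.1238]
ee_rot: [-0.001, 0.707, 0.707, -0.001]
contact_force: [0.1, 0.2, -0.6]
width: 0.0849
```

Call:
drive_tool([
  [0,0,0,0],
  [0,0,0,0],
  [0,0,0,0],
  [0,0,0,0],
  [0,0,0,0],
], jaw=0.02)

```text
clock: 22.05
position: [0.5573, 0.0226, 0.126]
ee_rot: [0.001, 0.707, 0.707, 0.0]
contact_force: [-1.6, -0.1, 6.3]
width: 0.0428
```

Call:
drive_tool([
  [0,0,0.01,0],
  [0,0,0.02,0],
  [0,0,0.025,0],
  [0,0,0.025,0],
  [0,0,0.02,0],
])

```text
clock: 22.68
position: [0.557, 0.0227, 0.2262]
ee_rot: [0.0, 0.707, 0.707, 0.0]
contact_force: [0.2, 0.2, -1.1]
width: 0.0424
```

Call:
drive_tool([
  [0,-0.02,0,0],
  [0,-0.035,0,0],
  [0,-0.035,0,0],
  [0,-0.035,0,0],
  [0,-0.035,0,0],
])

```text
clock: 23.3
position: [0.556, -0.1395, 0.2237]
ee_rot: [-0.001, 0.707, 0.707, -0.001]
contact_force: [0.4, 0.9, -1.5]
width: 0.0425
```

Call:
drive_tool([
  [0,-0.03,0,0],
  [0,-0.02,0,0],
  [0,-0.011,0,0],
  [0,0,0,0],
  [0,0,0,0],
])

```text
clock: 23.92
position: [0.5568, -0.1974, 0.2248]
ee_rot: [-0.0, 0.707, 0.708, 0.0]
contact_force: [-0.0, -0.5, -2.1]
width: 0.0422
```

Call:
drive_tool([
  [0,0,-0.012,0],
  [0,0,-0.02,0],
  [0,0,-0.02,0],
  [0,0,-0.018,0],
  [0,0,-0.01,0],
])

```text
clock: 24.55
position: [0.5562, -0.1973, 0.1433]
ee_rot: [-0.001, 0.707, 0.708, -0.0]
contact_force: [1.0, 0.7, -1.9]
width: 0.0428
```

```bash
python3 - <<'E'
from h import *
snap('scene');s=sensors.get_state();print(s['position'],s['clock'],s['width'],s['contact_force'])
for q,c in (('green_socket_mid','scene'),):
  print(q,c,[(np.round(d['point'],3),round(d['score'],2)) for d in spotter.landmark_of(q,c)[:4]])
E
```

```text
[ 0.55593002 -0.1972625   0.14252388] 24.6 0.04292719050859602 [-0.07792241  0.83784313 -4.1594431 ]
green_socket_mid scene [(array([ 0.558, -0.195,  0.074]), 0.85)]
```

Next I seat green, then return to yellow: 0.197 + 0.096 = 0.293 m to travel.

Call:
drive_tool([
  [0,0,-0.007,0],
  [0,0,-0.006,0],
  [0,0,-0.003,0],
  [0,0,-0.002,0],
  [0,0,0,0],
])

```text
clock: 25.28
position: [0.5569, -0.1983, 0.1269]
ee_rot: [0.0, 0.707, 0.707, 0.0]
contact_force: [-0.1, 0.1, -1.7]
width: 0.0426
```

Call:
drive_tool([
  [0,0,0,0],
  [0,0,0,0],
  [0,0,0,0],
  [0,0,0,0],
  [0,0,0,0],
], jaw=0.0854)

```text
clock: 25.9
position: [0.5569, -0.1983, 0.127]
ee_rot: [0.0, 0.707, 0.707, 0.0]
contact_force: [0.1, 1.0, 0.0]
width: 0.0857
```

Call:
drive_tool([
  [0,0,0.02,0],
  [0,0,0.025,0],
  [0,0,0.025,0],
  [0,0,0.02,0],
  [0,0,0.01,0],
])

```text
clock: 26.52
position: [0.5572, -0.1985, 0.2281]
ee_rot: [0.001, 0.707, 0.707, 0.0]
contact_force: [-0.0, -0.0, 0.8]
width: 0.0856
```

Call:
drive_tool([
  [0,0.025,0,0],
  [0,0.04,0,0],
  [0,0.04,0,0],
  [0,0.04,0,0],
  [0,0.04,0,0],
])

```text
clock: 27.15
position: [0.5565, -0.0121, 0.2264]
ee_rot: [-0.0, 0.707, 0.707, -0.0]
contact_force: [0.5, -0.2, 0.9]
width: 0.0853
```

Call:
drive_tool([
  [0,0.04,0,0],
  [0,0.04,0,0],
  [0,0.02,0,0],
  [0,0.008,0,0],
  [0,0,0,0],
])

```text
clock: 27.78
position: [0.5569, 0.0943, 0.2268]
ee_rot: [0.0, 0.707, 0.707, -0.0]
contact_force: [0.2, -0.5, 0.1]
width: 0.0857
```

```bash
python3 - <<'E'
from h import *
w=snap('wrist','w6.png');snap('scene');s=sensors.get_state();print(s['position'],s['clock'],s['width'],s['contact_force'])
for q,c in (('green_socket_mid','scene'),('yellow_socket_mid','scene'),('yellow_socket_mid','wrist'),('yellow_seat','wrist')):
  print(q,c,[(np.round(d['point'],3),round(d['score'],2)) for d in spotter.landmark_of(q,c)[:4]])
E
```

```text
[0.5569866  0.093624   0.22681517] 27.875 0.08551263273542777 [ 0.70159306 -0.12896416  0.49756937]
green_socket_mid scene [(array([ 0.556, -0.197,  0.059]), 0.76)]
yellow_socket_mid scene [(array([0.554, 0.094, 0.057]), 0.94), (array([0.66 , 0.085, 0.036]), 0.78)]
yellow_socket_mid wrist [(array([0.654, 0.08 , 0.045]), 0.93), (array([0.552, 0.097, 0.058]), 0.63)]
yellow_seat wrist [(array([0.553, 0.022, 0.016]), 0.75), (array([ 0.555, -0.055,  0.018]), 0.63)]
```

View pics/w6.png

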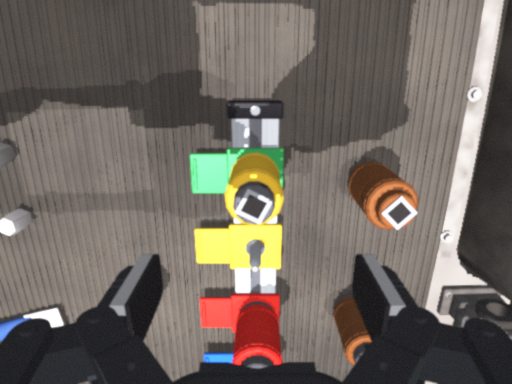

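Yellow is at (254,190) and the empty yellow clip's post is at (256,245). Yellow moves over now.

Call:
drive_tool([
  [0,0,-0.025,0],
  [0,0,-0.025,0],
  [0,0,-0.025,0],
  [0,0,-0.019,0],
  [0,0,-0.008,0],
])

```text
clock: 28.7
position: [0.5564, 0.0942, 0.1239]
ee_rot: [-0.001, 0.707, 0.707, -0.001]
contact_force: [-0.5, -0.0, 1.0]
width: 0.0853
```

Call:
drive_tool([
  [0,0,0,0],
  [0,0,0,0],
  [0,0,0,0],
  [0,0,0,0],
  [0,0,0,0],
], jaw=0.02)

```text
clock: 29.32
position: [0.5573, 0.0947, 0.1261]
ee_rot: [0.001, 0.707, 0.707, 0.001]
contact_force: [-1.7, -0.8, 6.1]
width: 0.0389
```

Call:
drive_tool([
  [0,0,0.01,0],
  [0,0,0.02,0],
  [0,0,0.025,0],
  [0,0,0.025,0],
  [0,0,0.02,0],
])

```text
clock: 29.95
position: [0.557, 0.0947, 0.2262]
ee_rot: [0.0, 0.707, 0.707, 0.0]
contact_force: [0.5, -0.6, -2.0]
width: 0.039
```

Call:
drive_tool([
  [0,-0.015,0,0],
  [0,-0.025,0,0],
  [0,-0.024,0,0],
  [0,-0.008,0,0],
  [0,0,0,0],
])

```text
clock: 30.58
position: [0.5566, 0.0221, 0.2242]
ee_rot: [-0.001, 0.707, 0.707, -0.0]
contact_force: [-0.2, 0.6, -1.8]
width: 0.0386
```

Call:
drive_tool([
  [0,0,-0.012,0],
  [0,0,-0.02,0],
  [0,0,-0.02,0],
  [0,0,-0.018,0],
  [0,0,-0.01,0],
])

```text
clock: 31.2
position: [0.556, 0.0235, 0.1432]
ee_rot: [-0.001, 0.707, 0.708, -0.001]
contact_force: [0.1, 0.9, -0.6]
width: 0.039
```

```bash
python3 - <<'E'
from h import *
snap('scene');s=sensors.get_state();print(s['position'],s['clock'],s['width'],s['contact_force'])
for q,c in (('yellow_socket_mid','scene'),):
  print(q,c,[(np.round(d['point'],3),round(d['score'],2)) for d in spotter.landmark_of(q,c)[:4]])
E
```

```text
[0.55569134 0.02341831 0.14246141] 31.25 0.038546682532750044 [ 1.04179546  0.12071469 -2.52502622]
yellow_socket_mid scene [(array([0.554, 0.028, 0.075]), 0.75), (array([0.662, 0.086, 0.036]), 0.66)]
```

Now I release yellow, return to green at the spare (−0.220 in y), grasp it and lift.

Call:
drive_tool([
  [0,0,-0.007,0],
  [0,0,-0.006,0],
  [0,0,-0.003,0],
  [0,0,-0.002,0],
  [0,0,0,0],
])

```text
clock: 31.92
position: [0.5569, 0.0226, 0.1269]
ee_rot: [0.0, 0.707, 0.707, 0.0]
contact_force: [-0.1, 0.2, -0.3]
width: 0.0388
```

Call:
drive_tool([
  [0,0,0,0],
  [0,0,0,0],
  [0,0,0,0],
  [0,0,0,0],
  [0,0,0,0],
], jaw=0.0854)

```text
clock: 32.55
position: [0.5569, 0.0227, 0.127]
ee_rot: [0.0, 0.707, 0.707, 0.0]
contact_force: [0.2, 1.5, 0.0]
width: 0.0852
```

Call:
drive_tool([
  [0,0,0.02,0],
  [0,0,0.025,0],
  [0,0,0.025,0],
  [0,0,0.02,0],
  [0,0,0.01,0],
])

```text
clock: 33.17
position: [0.5573, 0.0227, 0.2281]
ee_rot: [0.001, 0.707, 0.707, 0.001]
contact_force: [-0.5, 0.1, -0.7]
width: 0.0853
```

Call:
drive_tool([
  [0,-0.025,0,0],
  [0,-0.04,0,0],
  [0,-0.04,0,0],
  [0,-0.04,0,0],
  [0,-0.04,0,0],
])

```text
clock: 33.8
position: [0.5565, -0.1635, 0.2263]
ee_rot: [-0.001, 0.707, 0.707, -0.0]
contact_force: [0.4, 0.2, -0.1]
width: 0.0851
```

Call:
drive_tool([
  [0,-0.025,0,0],
  [0,-0.01,0,0],
  [0,0,0,0],
  [0,0,0,0],
  [0,0,0,0],
])

```text
clock: 34.42
position: [0.5569, -0.1962, 0.227]
ee_rot: [-0.0, 0.706, 0.708, 0.0]
contact_force: [-0.8, 0.0, 1.3]
width: 0.0854
```

```bash
python3 - <<'E'
from h import *
w=snap('wrist','w7.png');snap('scene');s=sensors.get_state();print(s['position'],s['clock'],s['width'],s['contact_force'])
for q,c in (('green_socket_mid','scene'),('yellow_socket_mid','scene'),('green_socket_mid','wrist')):
  print(q,c,[(np.round(d['point'],3),round(d['score'],2)) for d in spotter.landmark_of(q,c)[:4]])
E
```

```text
[ 0.55695109 -0.19653424  0.22703226] 34.525 0.08512733162342091 [ 0.04706663  0.00793807 -0.92516791]
green_socket_mid scene [(array([ 0.558, -0.196,  0.058]), 0.56), (array([ 0.556, -0.124,  0.057]), 0.27)]
yellow_socket_mid scene [(array([0.557, 0.026, 0.055]), 0.92), (array([ 0.558, -0.196,  0.059]), 0.35)]
green_socket_mid wrist [(array([ 0.554, -0.197,  0.053]), 0.64)]
```

Green goes to the green clip: +0.292 from y≈-0.197 to 0.095.

Call:
drive_tool([
  [0,0,-0.025,0],
  [0,0,-0.025,0],
  [0,0,-0.025,0],
  [0,0,-0.019,0],
  [0,0,-0.008,0],
])

```text
clock: 35.3
position: [0.5564, -0.197, 0.1238]
ee_rot: [-0.001, 0.707, 0.707, -0.0]
contact_force: [-0.4, 0.0, 0.1]
width: 0.0854
```

Call:
drive_tool([
  [0,0,0,0],
  [0,0,0,0],
  [0,0,0,0],
  [0,0,0,0],
  [0,0,0,0],
], jaw=0.02)

```text
clock: 35.92
position: [0.5575, -0.1977, 0.1261]
ee_rot: [0.001, 0.707, 0.707, 0.0]
contact_force: [-0.0, 0.3, 5.2]
width: 0.0427
```

Call:
drive_tool([
  [0,0,0.01,0],
  [0,0,0.02,0],
  [0,0,0.025,0],
  [0,0,0.025,0],
  [0,0,0.02,0],
])

```text
clock: 36.55
position: [0.5567, -0.1972, 0.2259]
ee_rot: [-0.0, 0.707, 0.707, 0.0]
contact_force: [-0.7, -1.2, -1.8]
width: 0.0427
```

Call:
drive_tool([
  [0,0.02,0,0],
  [0,0.035,0,0],
  [0,0.035,0,0],
  [0,0.035,0,0],
  [0,0.035,0,0],
])

```text
clock: 37.17
position: [0.5555, -0.0347, 0.2235]
ee_rot: [-0.002, 0.707, 0.707, -0.001]
contact_force: [0.1, -0.5, -2.6]
width: 0.0428
```

Call:
drive_tool([
  [0,0.035,0,0],
  [0,0.035,0,0],
  [0,0.035,0,0],
  [0,0.02,0,0],
  [0,0.007,0,0],
])

```text
clock: 37.8
position: [0.5561, 0.096, 0.2242]
ee_rot: [-0.0, 0.706, 0.708, -0.001]
contact_force: [-0.2, -0.3, -2.4]
width: 0.043
```

Call:
drive_tool([
  [0,0,-0.012,0],
  [0,0,-0.02,0],
  [0,0,-0.02,0],
  [0,0,-0.018,0],
  [0,0,-0.01,0],
])

```text
clock: 38.42
position: [0.5562, 0.0934, 0.1432]
ee_rot: [-0.001, 0.707, 0.707, -0.001]
contact_force: [0.8, 0.1, -2.6]
width: 0.0425
```

```bash
python3 - <<'E'
from h import *
snap('scene');s=sensors.get_state();print(s['position'],s['clock'],s['width'],s['contact_force'])
for q,c in (('green_socket_mid','scene'),):
  print(q,c,[(np.round(d['point'],3),round(d['score'],2)) for d in spotter.landmark_of(q,c)[:4]])
E
```

```text
[0.5558414  0.09356016 0.14246197] 38.475 0.04269706626143526 [-0.88385123 -0.22362027 -3.01912895]
green_socket_mid scene [(array([0.558, 0.096, 0.075]), 0.62)]
```

Now I release green, rise, and back off toward the robot and to the side for a clear view.

Call:
drive_tool([
  [0,0,-0.007,0],
  [0,0,-0.006,0],
  [0,0,-0.003,0],
  [0,0,-0.002,0],
  [0,0,0,0],
])

```text
clock: 39.15
position: [0.5569, 0.0947, 0.1269]
ee_rot: [0.0, 0.707, 0.707, 0.0]
contact_force: [0.5, -0.5, -1.9]
width: 0.0429
```

Call:
drive_tool([
  [0,0,0,0],
  [0,0,0,0],
  [0,0,0,0],
  [0,0,0,0],
  [0,0,0,0],
], jaw=0.0854)

```text
clock: 39.78
position: [0.5569, 0.0947, 0.127]
ee_rot: [0.0, 0.707, 0.707, 0.0]
contact_force: [-0.5, -0.3, -0.4]
width: 0.0855
```

Call:
drive_tool([
  [0,0,0.02,0],
  [0,0,0.025,0],
  [0,0,0.025,0],
  [0,0,0.025,0],
  [0,0,0.025,0],
])

```text
clock: 40.4
position: [0.5567, 0.0946, 0.2477]
ee_rot: [0.0, 0.707, 0.707, -0.0]
contact_force: [0.1, -1.3, 0.2]
width: 0.0854
```

Call:
drive_tool([
  [0,-0.03,0.02,0],
  [0,-0.04,0.02,0],
  [0,-0.04,0.02,0],
  [0,-0.04,0.01,0],
  [0,-0.04,0.01,0],
])

```text
clock: 41.02
position: [0.5567, -0.0966, 0.3275]
ee_rot: [0.0, 0.707, 0.707, 0.0]
contact_force: [0.8, -0.9, -0.1]
width: 0.085
```

Call:
drive_tool([
  [0,-0.03,0.02,0],
  [0,-0.03,0.02,0],
  [0,-0.01,0.0,0],
  [0,0,0,0],
  [0,0,0,0],
])

```text
clock: 41.65
position: [0.5565, -0.1641, 0.3658]
ee_rot: [-0.001, 0.707, 0.708, -0.0]
contact_force: [0.7, -0.3, -0.0]
width: 0.0855
```

```bash
python3 - <<'E'
from h import *
w=snap('wrist');v=snap('scene');t=snap('top');s=sensors.get_state();print(s['position'],s['clock'],s['width'],s['contact_force'])
cv2.imwrite('pics/f.png',np.hstack([cv2.resize(v['color'][120:280,180:380],(400,320)),cv2.resize(w['color'][:300,80:455],(400,320))])[:,:,::-1])
for k in 'blue yellow red green'.split():
  for c in('scene','wrist','top'): print(k,c,[(np.round(d['point'],3),round(d['score'],2)) for d in spotter.landmark_of(k+'_socket_mid',c)[:3]])
E
```

```text
[ 0.55675401 -0.16421604  0.36637817] 41.8 0.08530361185512275 [-0.25743316 -0.07639687 -0.0723179 ]
blue scene [(array([ 0.435, -0.034,  0.039]), 0.94), (array([ 0.556, -0.124,  0.055]), 0.82), (array([ 0.654, -0.058,  0.037]), 0.68)]
blue wrist [(array([ 0.555, -0.126,  0.062]), 0.8), (array([ 0.442, -0.035,  0.043]), 0.66), (array([ 0.655, -0.056,  0.041]), 0.63)]
blue top [(array([ 0.65 , -0.057,  0.04 ]), 0.81), (array([ 0.437, -0.034,  0.036]), 0.79), (array([ 0.556, -0.123,  0.056]), 0.55)]
yellow scene [(array([0.559, 0.024, 0.056]), 0.77), (array([0.66 , 0.086, 0.035]), 0.58)]
yellow wrist []
yellow top [(array([0.658, 0.082, 0.041]), 0.94)]
red scene [(array([ 0.556, -0.054,  0.057]), 0.93), (array([0.554, 0.093, 0.017]), 0.43)]
red wrist [(array([ 0.556, -0.049,  0.059]), 0.82)]
red top [(array([ 0.558, -0.052,  0.055]), 0.97)]
green scene [(array([0.558, 0.097, 0.059]), 0.68), (array([ 0.555, -0.051,  0.054]), 0.53)]
green wrist [(array([ 0.554, -0.126,  0.06 ]), 0.49)]
green top [(array([0.557, 0.097, 0.052]), 0.62)]
```

View pics/f.png

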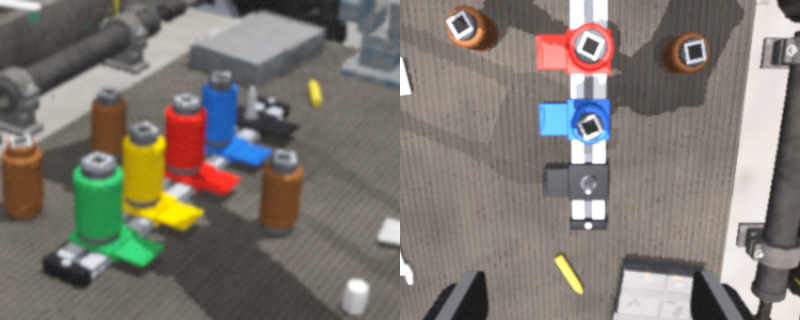

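All four stand upright on their own colours: green (98,200), yellow (144,165), red (185,135) and blue (219,110) in the left half. The black clip is empty at (588,183) in the right half. I'm handing in.

```bash
python3 -c "
from rig import manip
print(manip.sign_off())"
```

```text
the job is handed in; nothing more can be done
None
```

All four sockets are back on the clips of their own colour. I did it as two swaps through the black spare clip, six moves in all, and handed in at about 42 s on the clock. The three brown look-alikes were left alone.

**Last checks:**
- **Pictures:** the scene camera shows all four sockets upright. The wrist camera shows the black clip empty and the gripper clear.
- **Positions:** the networks put each socket's centre within about 5 mm sideways of its clip. Heights were 0.052–0.062 m above the work surface, where 0.057 m is fully seated and the limits are 0.053–0.061 m. The two readings just outside those limits, blue from the wrist camera and green from the top camera, are within the networks' 4 mm error. Other cameras put both sockets inside the limits.

**What disagreed or went less cleanly:**
- The wrist force briefly read about 58 N (limit 120 N) while lowering red onto the spare. I lowered more slowly after that.
- In the last look, the networks missed yellow in the wrist and top views. They also gave some low-score mix-ups, such as "green" at the blue socket. The pictures did not bear these out.

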